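# Post the fed tags

## Robot

A 6-joint arm with a two-finger parallel gripper is mounted at the origin on a cart in front of the work surface, level with it; the furniture and walls round the work are solid. World frame = base frame: x ahead of the robot, y to its left, z up, the work surface at z = 0. Lengths are in m, angles in rad, forces in N, time in s.
With the tool pointing down it reaches from about 0.3 to 0.775 m from the base axis. Payload 14.6 kg.
Tool frame: the origin (TCP) lies midway between the tips of the shut fingers; the grasp point (between the pads) lies 19 mm behind it (grasp_offset is the distance from the TCP to the grasp point, in m); z points along the fingers, y is the line along which they close (so a half turn about z gives the same grasp; the last joint's range is limited). The gripper opens to 94 mm and grips with 3 to 60 N. Pads are 16 mm wide; open, the fingers measure 119 mm over their backs; the gripper's body (75 mm by 177 mm) begins 78 mm behind the grasp point.
Start: joints at [1.109, 0.3, 1.521, -0, 1.321, -0.067], TCP at [0.212, 0.508, 0.205] pointing down, gripper open.
Joint ranges: [-3.03, 3.03], [-0.79, 2.21], [0.23, 2.52], [-1.04, 4.18], [0, 3.07], [-2.55, 2.55]. Speed limits (rad/s): [2.22, 2.22, 2.57, 3.14, 3.14, 3.14].

## Interface

Orientations are given as [roll, pitch, yaw] about the fixed x, y, z axes, in that order (R = Rz(yaw) Ry(pitch) Rx(roll)).
In Python, from station import * gives the robot as it stands. The module is installed in compiled form; this text tells all that it offers.
- The arm moves only by the tool send_rows, never from a script. Its argument "rows" is a list of rows, each an object of numbers: "dx", "dy", "dz": the shift along the tool's x, y, z in mm; "roll": the turn about the tool's z in degrees; "jaw": the closure, from -1 (fully open) to 1 (shut). In form: [{"dx": .., "dy": .., "dz": .., "roll": .., "jaw": ..}, ...]. A call has 1 to 12 rows; each row shifts and turns the commanded pose from where the row before left it, along the tool's axes as they then stand; what a row does not reach is not made up. A row lasts 1/12 s, in which the tool goes at most 41.7 mm and 7.16 degrees, less where a joint would pass 70% of its speed; a pose out of reach is approached as far as the arm can. A call is refused whole if a number of a shift passes 41.7 or a number of a turn 7.16, either way. A call with a gripper value outside its range is refused whole. The fingers move at their own pace and stop on an object; "force" is the grip in N (left out, the last holds). Time passes only in rows, so rows that do not move let the fingers close. It gives the time, the measured TCP pose, the force, the opening and the grip force at its end, in the units of the state.
- get_obs(): the state, without advancing time (a new reading comes with each control period).
- camera(name): name is "scene" or "top" or "wrist"; returns a dict with "frame" (480x640x3 uint8, red, green, blue), "z_map" (480x640 float32, m along the optical axis (not along the pixel's ray), 0 where there is no reading), "camera_matrix" (3x3 intrinsics, pixels), "rvec" (rotation vector, rad) and "tvec" (3), from world to camera coordinates, as OpenCV has them. Camera axes: x right, y down, z forward; pixel columns grow to the right and rows downward; lengths in m; the calibration is good to about 2 mm. The wrist camera is an equidistant fisheye: a pixel r from the principal point sees the ray r / f radians off the axis. A picture is of the moment at which its call begins.
- hand_in(): hands the job in; it is judged then, once.
The state is a dict: "time_s": time; "qpos": joint angles; "joint_vel": joint speeds; "tau": joint torques, N m; "ee_pos": TCP position; "eef_rot": TCP orientation; "force": force on the tool from outside, world axes, zero at the start; "moment": the same for the moment, N m; "grip_width": finger opening in m; "grip_force": force on a finger pad.
Only numpy, scipy, OpenCV 4.12 (cv2) and the standard library are available. Lean on these libraries where they do the work, as an engineer would, in place of code of your own. Each camera call takes 0.05 s, during which the arm holds its last target. There are 200 camera calls.

## Task

The chicks of the blue and of the green group have been fed. Take the blue tag and the green tag out of the sloped grey bin and post each edge-on through the slot of the posting box of its own colour, so that it drops fully inside; leave the yellow tag in its compartment, and do not disturb the glass jar or the brown dropper bottle.

Things in the scene. Friction and masses are not known exactly. Their poses are not given: they have to be found in the camera images.
- tag_bin: Fixed grey bin, 105 x 220 mm, 77 mm high; three compartments along its y (at -72, 0, 72 mm; 68 wide, 22 deep), one tag in each. Origin on the table under its middle; -x is its front. Compartments tilt 25 degrees to the front: tags stand on a floor about 27 mm up and lean to -x on the front wall, which covers their lower 52 mm (dividers 43, rear lip 28). The upper 48 mm of each tag is free.
- blue_tag: Loose blue flat rigid plastic tag, 100 mm tall (z), 60 mm wide (y), 8 mm thick (x), about 40 g, white disc with a paw print on both faces. Origin: middle of its bottom edge; own z runs up along the tag to its top edge, x is square to its faces. Which compartment it is in changes.
- green_tag: Loose green tag, same form, size and axes as the blue tag.
- yellow_tag: Loose yellow tag, same form, size and axes; it stays where it is.
- blue_tag_mid (a point): Centre of the blue tag (50 mm up its z).
- green_tag_mid (a point): Centre of the green tag.
- yellow_tag_mid (a point): Centre of the yellow tag.
- blue_box: Fixed posting box, white and clear walls, blue lid, lips and front patch; 62 (x) x 104 (y) mm, lid top at 118 mm, flared lips up to 129 mm. Origin on the table under its centre, z up. Slot in the middle of the lid: 72 mm along y, 16 mm along x, the lips about 8 mm wider each side. Hollow (54 x 96 mm, floor at 4 mm, lid underside at 112): a tag let go in the slot drops inside.
- green_box: Fixed posting box, the same with green lid, slot frame and patch. The two boxes may stand in either order.
- blue_box_slot (a point): Centre of the blue box's slot, level with the lid top (118 mm above the table); axes as the box.
- green_box_slot (a point): Centre of the green box's slot, level with the lid top; axes as the box.
- jar: Loose open glass jar, 62 mm across, 60 mm high, a bystander. Origin: centre of its underside.
- dropper: Loose brown dropper bottle, 33 mm across, 102 mm high, a bystander. Origin: centre of its underside.
- brooder_front (a point): Point at the foot of the shut clear door of the fixed white incubator (0.51 m tall) behind the boxes and the bin; z up, -x points straight out of the door. Beside this point the door runs along y from -340 to +285 mm; hinges and latch stand out 40 mm. Keep arm, wrist and gripper clear of it when moving between boxes and bin.

How it is judged:
At the end, for the whole second after the job is handed in: The blue tag lies wholly inside the blue box and the green tag wholly inside the green box (each tag's centre within the box's inner walls and less than 80 mm above the box's bottom), both at rest; the yellow tag's centre is within 20 mm of where it started (x of blue_tag_mid in the frame of blue_box between -0.027 and 0.027 m and y of blue_tag_mid in the frame of blue_box between -0.048 and 0.048 m and z of blue_tag_mid in the frame of blue_box between 0 and 0.08 m and x of green_tag_mid in the frame of green_box between -0.027 and 0.027 m and y of green_tag_mid in the frame of green_box between -0.048 and 0.048 m and z of green_tag_mid in the frame of green_box between 0 and 0.08 m and linear speed of each of blue_tag, green_tag below 0.02 m/s and distance of yellow_tag_mid from where it was at the start of the episode below 0.02 m); the robot touches nothing.
It fails at once if the yellow tag is taken out of its place (its centre moved by more than 30 mm) (distance of yellow_tag_mid from where it was at the start of the episode above 0.03 m).
It fails at once if the glass jar or the dropper bottle is pushed by more than 30 mm or tipped over (distance of any of jar, dropper from where it was at the start of the episode above 0.03 m or angle between any of jar, dropper's own z axis and vertical above 0.5 rad).
It also fails if it takes over 64 s, if anything falls off the work surface, if the arm or the gripper's body presses on something with over 40 N, if the wrist force passes 120 N, or if a joint passes its speed limit or range.

## Working session

There is one attempt and no reset: what is moved stays moved. The work goes in short steps, Python scripts to look and compute and a tool call to move; the robot and the scene stay as the last step left them, time stands still between calls to the robot, and variables do not carry over. Pictures are saved under pics/ and viewed, at most 10 in all, crops included, and the job is handed in when it is done.

Besides the shell and the picture viewer there is one more tool, called after ">>>" by a JSON object that holds its "op" and its "data", one argument or row to a line. send_rows: Moves the arm, as the interface text tells. Its arguments: {"type":"object","properties":{"rows":{"type":"array"},"force":{"type":"number"}},"required":["rows"]}

```bash
mkdir -p pics
cat > h.py <<'E'
from station import *
import numpy as np, cv2
def cam(n):
    c=camera(n); c['R']=cv2.Rodrigues(np.array(c['rvec'],float))[0]; c['t']=np.array(c['tvec'],float).ravel(); c['K']=np.array(c['camera_matrix'],float); return c
def cloud(c):
    z=c['z_map']; v,u=np.mgrid[:480,:640]; K=c['K']
    p=np.stack([(u-K[0,2])/K[0,0]*z,(v-K[1,2])/K[1,1]*z,z],-1)
    P=(p-c['t'])@c['R']; P[z==0]=np.nan; return P
E
python3 - <<'E'
from h import *
import pickle
a=cam('scene');b=cam('top'); pickle.dump((a,b),open('c0.pkl','wb'))
for n,c in(('s',a),('t',b)):
    cv2.imwrite(f'pics/{n}0.png',c['frame'][...,::-1]); print(n,-c['R'].T@c['t'],c['R'][2],c['K'][0,0],(c['z_map']>0).mean())
print(get_obs())
E
```

```text
s [ 0.92545583 -0.87372802  0.74067771] [-0.29869595  0.77949485 -0.5506074 ] 481.24776862629363 0.0389453125
t [0.4778679  0.02817242 1.14479711] [ 0.10756433 -0.00598842 -0.99418009] 522.6676023674459 0.995791015625
{'time_s': 0.1, 'qpos': array([ 1.10939179e+00,  3.00415046e-01,  1.52150703e+00, -1.58224135e-06,
        1.32071868e+00, -6.65684371e-02]), 'joint_vel': array([-5.58500607e-04, -1.57424641e-03, -2.01620798e-03,  9.69754316e-05,
        4.67393039e-03,  6.49567335e-04]), 'tau': array([-5.88285457e-04, -5.32648408e+01, -3.53275466e+01,  7.08730705e-02,
        2.35499628e-02, -9.11484358e-05]), 'ee_pos': array([0.21144298, 0.50747622, 0.20494841]), 'eef_rot': array([-3.14054677e+00, -6.81899192e-05,  2.74675691e+00]), 'force': array([0.25085672, 0.333141  , 0.51092013]), 'moment': array([ 0.05375993,  0.01107738, -0.01961279]), 'grip_force': 0.0, 'grip_width': 0.09405033800860955}
```

View pics/s0.png

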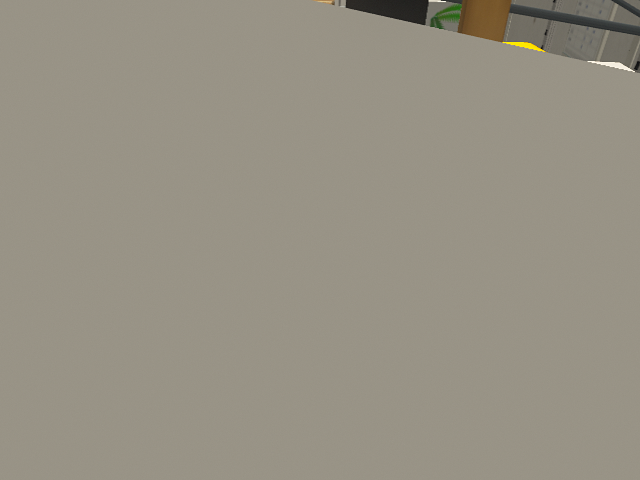

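View pics/t0.png

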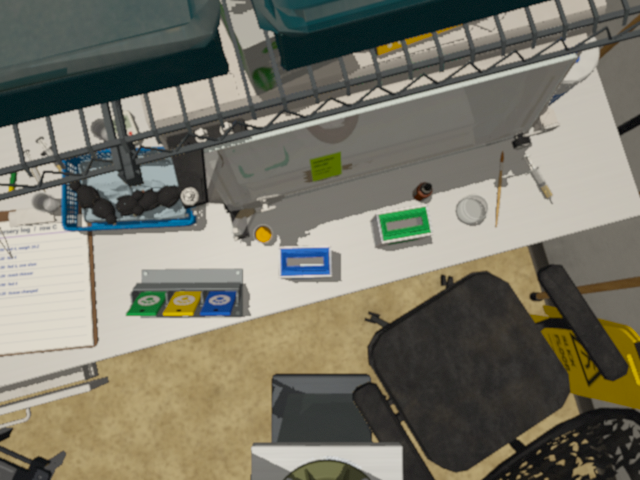

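The scene camera is blocked: it shows mostly a grey panel. The top view shows:
- **Bin:** near (185,292), with green (148,303), yellow (184,303) and blue (220,302).
- **Boxes:** blue at (306,262), green at (404,224).
- **Bystanders:** dropper at (423,191), jar at (471,210).

Run:
```python
from h import *
import pickle
a,b=pickle.load(open('c0.pkl','rb')); P=cloud(b)
hsv=cv2.cvtColor(b['frame'],cv2.COLOR_RGB2HSV)
print('table',P[350,270],P[220,350])
cols=dict(green=(50,75),yellow=(20,32),blue=(108,125))
def m(c,box):
    u0,v0,u1,v1=box; k=np.zeros((480,640),np.uint8)
    k[v0:v1,u0:u1]=cv2.inRange(hsv,(cols[c][0],120,60),(cols[c][1],255,255))[v0:v1,u0:u1]; return k>0
np.set_printoptions(precision=4,suppress=True)
for c in cols:
    k=m(c,(120,280,245,322)); Q=P[k]
    print(c,k.sum(),'min',np.nanpercentile(Q,2,0),'max',np.nanpercentile(Q,98,0))
    q=Q[Q[:,2]>.06]; ctr=q.mean(0); n=np.linalg.svd(q-ctr)[2][2]; print('  upper',len(q),ctr,'normal',n, np.std((q-ctr)@n))
for c,box in(('blue',(270,240,340,285)),('green',(370,200,440,250))):
    k=m(c,box)&(P[...,2]>.10); k[np.isnan(P[...,2])]=0; 
    v,u=np.nonzero(k); K=b['K']
    # ray cast on lip plane z=.126
    r=np.stack([(u-K[0,2])/K[0,0],(v-K[1,2])/K[1,1],np.ones(len(u))],-1)@b['R']; o=-b['R'].T@b['t']
    X=o+r*((.118-o[2])/r[:,2])[:,None]
    (cx,cy),(w,h),an=cv2.minAreaRect((X[:,:2]*1000).astype(np.float32)); print(c,'outer z.118',cx,cy,w,h,an,'depth z',np.nanpercentile(P[k][:,2],[5,25,50,75,95]),'cloud xy',P[k].mean(0), 'ext',np.nanpercentile(P[k],1,0),np.nanpercentile(P[k],99,0))
for n,(u,v) in dict(jar=(471,210),drop=(423,189),bin_l=(142,277),bin_r=(240,277)).items(): print(n,P[v-1:v+2,u-1:u+2].reshape(-1,3).mean(0))
# column profile of height through each tag
for u in (148,184,220): print(u,[tuple(np.round(P[v,u]*1000).astype(int)) for v in range(270,322,3)])
x0=cv2.resize(b['frame'][180:330,110:450],None,fx=2.3,fy=2.3,interpolation=2); cv2.imwrite('pics/crop.png',x0[...,::-1])
w=cam('wrist'); cv2.imwrite('pics/w0.png',w['frame'][...,::-1])
```

```text
table [ 0.24833976  0.18957639 -0.88158493] [ 0.63026556 -0.05407337  0.00174182]
green 468 min [0.428  0.3329 0.0373] max [0.4719 0.3886 0.1206]
  upper 355 [0.4402 0.358  0.1027] normal [-0.8927  0.0194 -0.4503] 0.0017858645885739648
yellow 611 min [0.4279 0.2611 0.0128] max [0.4741 0.3196 0.1206]
  upper 439 [0.4414 0.2886 0.1011] normal [-0.8892  0.0023 -0.4574] 0.002045890751965596
blue 340 min [0.4228 0.189  0.0056] max [0.4742 0.2552 0.1193]
  upper 213 [0.445  0.2171 0.096 ] normal [-0.8962  0.0123 -0.4435] 0.001654447907772453
blue outer z.118 533.0643920898438 44.01951599121094 50.14937210083008 92.55513763427734 1.679099678993225 depth z [0.1163 0.1192 0.1212 0.1233 0.1276] cloud xy [0.5349 0.0496 0.1215] ext [ 0.5078 -0.002   0.1153] [0.559  0.0903 0.1292]
green outer z.118 608.50146484375 -153.00271606445312 49.70949172973633 92.78131866455078 10.073639869689941 depth z [0.1173 0.1199 0.1226 0.1259 0.1283] cloud xy [ 0.6078 -0.1524  0.1228] ext [ 0.5791 -0.1984  0.1157] [ 0.6371 -0.1058  0.1297]
jar [ 0.6525 -0.3206  0.007 ]
drop [ 0.685  -0.2001  0.0796]
bin_l [0.5039 0
[... 1834 characters left out ...]
int64(11)), (np.int64(500), np.int64(228), np.int64(10)), (np.int64(493), np.int64(224), np.int64(33)), (np.int64(487), np.int64(221), np.int64(51)), (np.int64(480), np.int64(218), np.int64(64)), (np.int64(474), np.int64(223), np.int64(35)), (np.int64(468), np.int64(221), np.int64(49)), (np.int64(462), np.int64(218), np.int64(62)), (np.int64(456), np.int64(216), np.int64(75)), (np.int64(450), np.int64(214), np.int64(85)), (np.int64(445), np.int64(212), np.int64(97)), (np.int64(439), np.int64(209), np.int64(111)), (np.int64(434), np.int64(208), np.int64(118)), (np.int64(423), np.int64(227), np.int64(5)), (np.int64(416), np.int64(228), np.int64(3)), (np.int64(410), np.int64(228), np.int64(0))]
```

View pics/crop.png

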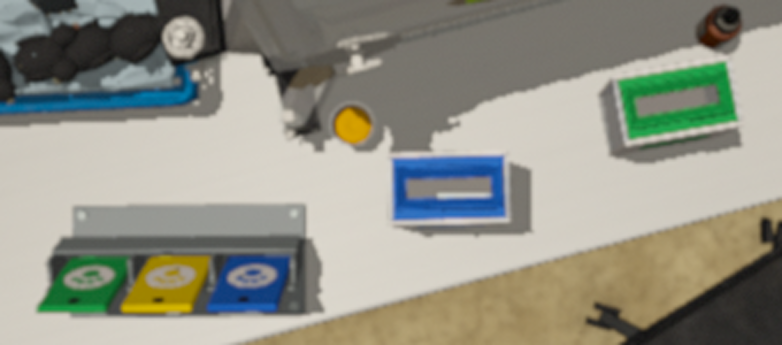

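View pics/w0.png

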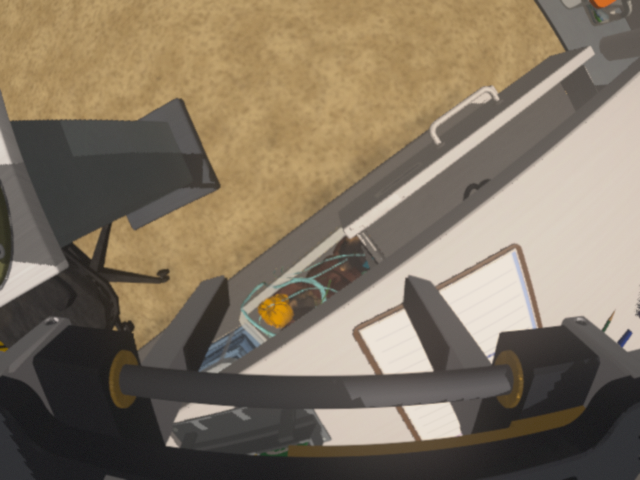

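The crop shows the blue slot at full-image (305,262) and the green slot at (404,224). The wrist view shows only floor and notebook. Before moving I'll check door clearance and refine the slot centres.

Run:
```python
from h import *
import pickle
np.set_printoptions(precision=4,suppress=True)
a,b=pickle.load(open('c0.pkl','rb')); P=cloud(b).reshape(-1,3)
Q=P[(P[:,2]>.15)&(P[:,2]<.5)&(P[:,0]>.45)&(P[:,0]<1)]
for y in np.arange(-.5,.5,.05):
    q=Q[(Q[:,1]>y)&(Q[:,1]<y+.05)]
    if len(q)>5: i=np.argsort(q[:,0])[3]; print(round(y,2),len(q),q[i])
for n,c,th in(('blue',(.5335,.044),1.7),('green',(.6085,-.153),10.07)):
    t=np.radians(th); d=P[:,:2]-c; bx=d@[np.cos(t),np.sin(t)]; by=d@[-np.sin(t),np.cos(t)]
    k=(abs(bx)<.045)&(abs(by)<.065)
    lip=k&(P[:,2]>.124); hole=k&(P[:,2]<.105)&(abs(bx)<.018)&(abs(by)<.045); lid=k&(P[:,2]>.113)
    for s,m in(('lip',lip),('hole',hole),('lid',lid)): print(n,s,m.sum(),'x',np.percentile(bx[m],[2,50,98]),'y',np.percentile(by[m],[2,50,98]),'z',np.median(P[m,2]))
```

```text
-0.5 692 [ 0.8657 -0.4502  0.1835]
-0.45 56 [ 0.8661 -0.4426  0.1875]
-0.4 540 [ 0.746  -0.3521  0.2717]
-0.35 2466 [ 0.7221 -0.322   0.2624]
-0.3 2716 [ 0.7268 -0.254   0.2638]
-0.25 2742 [ 0.713  -0.2022  0.2617]
-0.2 2722 [ 0.7001 -0.1514  0.2631]
-0.15 2723 [ 0.6866 -0.1051  0.2601]
-0.1 2773 [ 0.673  -0.0517  0.257 ]
-0.05 2773 [ 0.66   -0.0048  0.2599]
-0.0 2803 [0.6461 0.045  0.2586]
0.05 2841 [0.6171 0.0958 0.2654]
0.1 2902 [0.6098 0.1209 0.2679]
0.15 3551 [0.5787 0.1897 0.4456]
0.2 547 [0.6083 0.2013 0.4826]
blue lip 342 x [-0.0179  0.0006  0.0183] y [-0.0455  0.001   0.0458] z 0.12652668673766027
blue hole 287 x [-0.002   0.0064  0.0147] y [-0.0363  0.0008  0.0397] z 0.005307056710962372
blue lid 1377 x [-0.0301 -0.0007  0.0303] y [-0.0496  0.0003  0.0505] z 0.12053220402331861
green lip 337 x [-0.0175 -0.0007  0.0191] y [-0.0452 -0.0015  0.0462] z 0.12663313122728467
green hole 197 x [0.0031 0.0104 0.0176] y [-0.0432 -0.0134  0.0171] z 0.005881950610450527
green lid 1362 x [-0.0295 -0.0002  0.0306] y [-0.0498  0.0015  0.0512] z 0.12066413789445748
```

>>> {"op": "send_rows", "data": {
  "rows": [
    {"roll":7,"jaw":-1},
    {"roll":7},
    {"roll":7},
    {"roll":7},
    {"roll":7},
    {"roll":7},
    {"roll":7},
    {"roll":7},
    {"roll":7},
    {"roll":4.4}
  ],
  "force": 15
}}

```text
invalid input at $.rows[0]: expected keys dx, dy, dz, roll, jaw
```

Run:
```python
from h import *
import pickle
np.set_printoptions(precision=3,suppress=True)
a,b=pickle.load(open('c0.pkl','rb')); P=cloud(b).reshape(-1,3)
for y in (-.2,-.15,-.1,0,.04,.08,.12,.16,.2,.24):
    q=P[(abs(P[:,1]-y)<.012)&(P[:,0]>.5)&(P[:,0]<.9)]
    print(y,[(round(z,2),round(float(np.percentile(s[:,0],10)),3),len(s)) for z in np.arange(.04,.5,.04) for s in [q[abs(q[:,2]-z)<.02]] if len(s)>3])
```

```text
-0.2 [(np.float64(0.04), 0.619, 131), (np.float64(0.08), 0.675, 153), (np.float64(0.12), 0.59, 254), (np.float64(0.16), 0.726, 5), (np.float64(0.2), 0.719, 5), (np.float64(0.24), 0.71, 13), (np.float64(0.28), 0.713, 151), (np.float64(0.32), 0.723, 166), (np.float64(0.36), 0.733, 196), (np.float64(0.4), 0.743, 227), (np.float64(0.44), 0.753, 278), (np.float64(0.48), 0.766, 316)]
-0.15 [(np.float64(0.04), 0.575, 10), (np.float64(0.08), 0.576, 28), (np.float64(0.12), 0.581, 298), (np.float64(0.16), 0.712, 4), (np.float64(0.2), 0.707, 4), (np.float64(0.24), 0.696, 13), (np.float64(0.28), 0.699, 153), (np.float64(0.32), 0.71, 164), (np.float64(0.36), 0.72, 199), (np.float64(0.4), 0.73, 223), (np.float64(0.44), 0.74, 291), (np.float64(0.48), 0.752, 264)]
-0.1 [(np.float64(0.04), 0.573, 78), (np.float64(0.08), 0.575, 92), (np.float64(0.12), 0.58, 223), (np.float64(0.24), 0.682, 13), (np.float64(0.28), 0.686, 159), (np.float64(0.32), 0.697, 166), (np.float64(0.36), 0.706, 203), (np.float64(0.4), 0.716, 224), (np.float64(0.44), 0.726, 289), (np.float64(0.48), 0.738, 242)]
0 [(np.float64(0.04)
[... 1192 characters left out ...]
p.float64(0.44), 0.668, 294), (np.float64(0.48), 0.681, 278)]
0.16 [(np.float64(0.04), 0.59, 101), (np.float64(0.08), 0.604, 199), (np.float64(0.24), 0.613, 17), (np.float64(0.28), 0.617, 156), (np.float64(0.32), 0.627, 187), (np.float64(0.36), 0.637, 197), (np.float64(0.4), 0.647, 143), (np.float64(0.44), 0.609, 340), (np.float64(0.48), 0.605, 900)]
0.2 [(np.float64(0.04), 0.628, 79), (np.float64(0.08), 0.588, 77), (np.float64(0.12), 0.647, 4), (np.float64(0.16), 0.642, 5), (np.float64(0.2), 0.633, 4), (np.float64(0.24), 0.631, 39), (np.float64(0.28), 0.632, 60), (np.float64(0.44), 0.58, 18), (np.float64(0.48), 0.598, 894)]
0.24 [(np.float64(0.44), 0.673, 27), (np.float64(0.48), 0.676, 50)]
```

>>> {"op": "send_rows", "data": {
  "rows": [
    {"dx":0,"dy":0,"dz":0,"roll":7,"jaw":-1},
    {"dx":0,"dy":0,"dz":0,"roll":7,"jaw":-1},
    {"dx":0,"dy":0,"dz":0,"roll":7,"jaw":-1},
    {"dx":0,"dy":0,"dz":0,"roll":7,"jaw":-1},
    {"dx":0,"dy":0,"dz":0,"roll":7,"jaw":-1},
    {"dx":0,"dy":0,"dz":0,"roll":7,"jaw":-1},
    {"dx":0,"dy":0,"dz":0,"roll":7,"jaw":-1},
    {"dx":0,"dy":0,"dz":0,"roll":7,"jaw":-1},
    {"dx":0,"dy":0,"dz":0,"roll":7,"jaw":-1},
    {"dx":0,"dy":0,"dz":0,"roll":4.4,"jaw":-1}
  ],
  "force": 15
}}

```text
time_s: 0.98
ee_pos: [0.2115, 0.5076, 0.2052]
eef_rot: [-3.141, 0.001, 1.564]
force: [-0.4, 0.3, 0.7]
grip_width: 0.0937
grip_force: 0.0
```

>>> {"op": "send_rows", "data": {
  "rows": [
    {"dx":-25.5,"dy":20.3,"dz":0,"roll":-0.4,"jaw":-1},
    {"dx":-25.5,"dy":20.3,"dz":0,"roll":0,"jaw":-1},
    {"dx":-25.5,"dy":20.3,"dz":0,"roll":0,"jaw":-1},
    {"dx":-25.5,"dy":20.3,"dz":0,"roll":0,"jaw":-1},
    {"dx":-25.5,"dy":20.3,"dz":0,"roll":0,"jaw":-1},
    {"dx":-25.5,"dy":20.3,"dz":0,"roll":0,"jaw":-1},
    {"dx":-25.5,"dy":20.3,"dz":0,"roll":0,"jaw":-1},
    {"dx":-25.5,"dy":20.3,"dz":0,"roll":0,"jaw":-1},
    {"dx":-25.5,"dy":20.3,"dz":0,"roll":0,"jaw":-1},
    {"dx":-25.5,"dy":20.3,"dz":0,"roll":0,"jaw":-1},
    {"dx":-25.5,"dy":20.3,"dz":0,"roll":0,"jaw":-1},
    {"dx":-25.5,"dy":20.3,"dz":0,"roll":0,"jaw":-1}
  ]
}}

```text
time_s: 1.98
ee_pos: [0.4577, 0.2017, 0.2054]
eef_rot: [-3.141, 0.0, 1.577]
force: [-0.6, 0.9, -0.2]
grip_width: 0.094
grip_force: 0.0
```

>>> {"op": "send_rows", "data": {
  "rows": [
    {"dx":0,"dy":0,"dz":0,"roll":0,"jaw":-1},
    {"dx":0,"dy":0,"dz":0,"roll":0,"jaw":-1}
  ]
}}

```text
time_s: 2.15
ee_pos: [0.4574, 0.2021, 0.2051]
eef_rot: [-3.141, 0.0, 1.575]
force: [-0.6, -0.1, 1.4]
grip_width: 0.0944
grip_force: 0.0
```

>>> {"op": "send_rows", "data": {
  "rows": [
    {"dx":0,"dy":-2,"dz":20,"roll":0,"jaw":-1},
    {"dx":0,"dy":0,"dz":20,"roll":0,"jaw":-1},
    {"dx":0,"dy":0,"dz":20,"roll":0,"jaw":-1},
    {"dx":0,"dy":0,"dz":20,"roll":0,"jaw":-1},
    {"dx":0,"dy":0,"dz":15,"roll":0,"jaw":-1},
    {"dx":0,"dy":0,"dz":10,"roll":0,"jaw":-1},
    {"dx":0,"dy":0,"dz":0,"roll":0,"jaw":-1},
    {"dx":0,"dy":0,"dz":0,"roll":0,"jaw":-1}
  ]
}}

```text
time_s: 2.82
ee_pos: [0.4547, 0.2037, 0.1007]
eef_rot: [-3.141, 0.0, 1.578]
force: [0.0, 0.3, 0.7]
grip_width: 0.0936
grip_force: 0.0
```

Run:
```python
from h import *
b=cam('top');w=cam('wrist')
t=cv2.resize(b['frame'][220:340,110:350],(600,300)); x=cv2.resize(w['frame'],(400,300))
cv2.imwrite('pics/g1.png',np.vstack([np.hstack([t[:,:400],x])])[...,::-1])
```

```text
(no output)
```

View pics/g1.png

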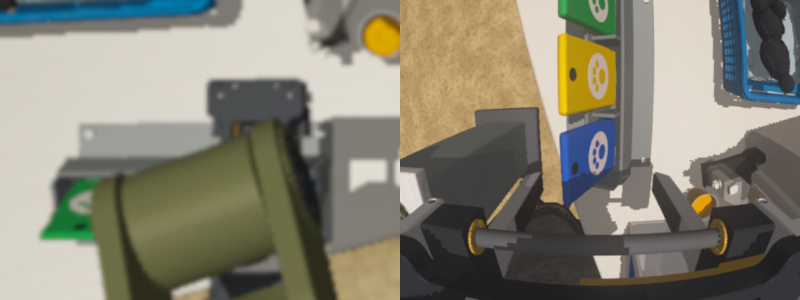

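The wrist part of the picture shows the fingers (525,200) and (675,200) straddling the blue tag at (590,160), with the yellow tag clear. Closing while moving +x to stand the tag upright.

>>> {"op": "send_rows", "data": {
  "rows": [
    {"dx":0,"dy":3,"dz":0,"roll":0,"jaw":-0.6},
    {"dx":0,"dy":3,"dz":0,"roll":0,"jaw":-0.3},
    {"dx":0,"dy":3,"dz":0,"roll":0,"jaw":0},
    {"dx":0,"dy":3,"dz":0,"roll":0,"jaw":0.2},
    {"dx":0,"dy":3,"dz":0,"roll":0,"jaw":0.4},
    {"dx":0,"dy":2,"dz":0,"roll":0,"jaw":0.6},
    {"dx":0,"dy":0,"dz":0,"roll":0,"jaw":0.8},
    {"dx":0,"dy":0,"dz":0,"roll":0,"jaw":1},
    {"dx":0,"dy":0,"dz":0,"roll":0,"jaw":1},
    {"dx":0,"dy":0,"dz":0,"roll":0,"jaw":1},
    {"dx":0,"dy":0,"dz":0,"roll":0,"jaw":1}
  ],
  "force": 15
}}

```text
time_s: 3.83
ee_pos: [0.4719, 0.2033, 0.1005]
eef_rot: [3.142, 0.0, 1.577]
force: [0.4, -0.0, -0.2]
grip_width: 0.0242
grip_force: 0.0
```

>>> {"op": "send_rows", "data": {
  "rows": [
    {"dx":0,"dy":0,"dz":0,"roll":0,"jaw":1},
    {"dx":0,"dy":0,"dz":0,"roll":0,"jaw":1},
    {"dx":0,"dy":0,"dz":0,"roll":0,"jaw":1},
    {"dx":0,"dy":0,"dz":0,"roll":0,"jaw":1},
    {"dx":0,"dy":0,"dz":0,"roll":0,"jaw":1}
  ]
}}

```text
time_s: 4.25
ee_pos: [0.4719, 0.2033, 0.1005]
eef_rot: [-3.141, -0.0, 1.577]
force: [-1.5, 0.5, 1.6]
grip_width: 0.008
grip_force: 15.0
```

Gripped flush, with an opening of 8.0 mm. Lifting straight up by 120 mm.

>>> {"op": "send_rows", "data": {
  "rows": [
    {"dx":0,"dy":0,"dz":-5,"roll":0,"jaw":1},
    {"dx":0,"dy":0,"dz":-8,"roll":0,"jaw":1},
    {"dx":0,"dy":0,"dz":-10,"roll":0,"jaw":1},
    {"dx":0,"dy":0,"dz":-12,"roll":0,"jaw":1},
    {"dx":0,"dy":0,"dz":-15,"roll":0,"jaw":1},
    {"dx":0,"dy":0,"dz":-15,"roll":0,"jaw":1},
    {"dx":0,"dy":0,"dz":-15,"roll":0,"jaw":1},
    {"dx":0,"dy":0,"dz":-15,"roll":0,"jaw":1},
    {"dx":0,"dy":0,"dz":-15,"roll":0,"jaw":1},
    {"dx":0,"dy":0,"dz":-10,"roll":0,"jaw":1},
    {"dx":0,"dy":0,"dz":0,"roll":0,"jaw":1}
  ],
  "force": 20
}}

```text
time_s: 5.17
ee_pos: [0.4727, 0.2035, 0.2232]
eef_rot: [3.138, -0.001, 1.577]
force: [-0.3, 0.4, -0.4]
grip_width: 0.0077
grip_force: 20.0
```

```bash
cat > look.py <<'E'
import sys
from h import *
np.set_printoptions(precision=4,suppress=True)
b=cam('top');w=cam('wrist')
cv2.imwrite(f'pics/{sys.argv[1]}.png',np.hstack([cv2.resize(b['frame'][180:330,110:350],(400,250)),cv2.resize(w['frame'][:400],(400,250))])[...,::-1])
cv2.imwrite(f'w_{sys.argv[1]}.png',w['frame'][...,::-1])
E
python3 look.py l1
```

```text
(no output)
```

View pics/l1.png

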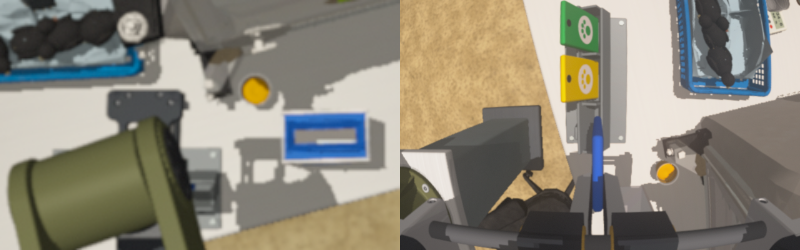

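The wrist picture shows the blue tag held edge-on at (597,160), with yellow and green still in place. Next I'll measure where the tag sits in the gripper.

```bash
cat > held.py <<'E'
import sys
from h import *
np.set_printoptions(precision=4,suppress=True)
w=cam('wrist'); K=w['K']; z=w['z_map']; v,u=np.mgrid[:480,:640]
x=(u-K[0,2])/K[0,0]; y=(v-K[1,2])/K[1,1]; th=np.hypot(x,y); s=np.where(th>1e-6,np.tan(th)/th,1)
P=(np.stack([x*s*z,y*s*z,z],-1)-w['t'])@w['R']
hsv=cv2.cvtColor(w['frame'],cv2.COLOR_RGB2HSV); h=(108,125) if sys.argv[1]=='blue' else (50,75)
o=get_obs(); e=o['ee_pos']; d=P-e
k=(cv2.inRange(hsv,(h[0],100,20),(h[1],255,255))>0)&(z>0)&(np.hypot(d[...,0],d[...,1])<.08)&(d[...,2]<.03)&(d[...,2]>-.12)
q=d[k]; yaw=o['eef_rot'][2]; c,t=np.cos(yaw),np.sin(yaw)
tl=np.c_[q[:,0]*c+q[:,1]*t, q[:,0]*t-q[:,1]*c, -q[:,2]]
print('cam',-w['R'].T@w['t'],'n',len(q)); 
for p in(1,5,25,50,75,95,99): print(p,np.percentile(tl,p,0)*1000)
print(e,o['eef_rot'])
E
python3 held.py blue
```

```text
cam [0.4713 0.2838 0.4003] n 2084
1 [ -9.5868  -3.5584 -29.9571]
5 [ -6.7539  -3.2719 -29.8035]
25 [  8.3928  -1.7275 -29.3117]
50 [ 25.6137   0.1377 -28.7564]
75 [ 41.6158   1.8825 -27.71  ]
95 [46.9246  3.2668 16.757 ]
99 [47.1563  3.6688 49.0427]
[0.4717 0.2032 0.2199] [-3.1409  0.0003  1.5774]
```

>>> {"op": "send_rows", "data": {
  "rows": [
    {"dx":-22,"dy":0,"dz":0,"roll":-1.3,"jaw":1},
    {"dx":-22,"dy":0,"dz":0,"roll":0,"jaw":1},
    {"dx":-22,"dy":0,"dz":0,"roll":0,"jaw":1},
    {"dx":-22,"dy":0,"dz":0,"roll":0,"jaw":1},
    {"dx":-22,"dy":0,"dz":0,"roll":0,"jaw":1},
    {"dx":-22,"dy":0,"dz":0,"roll":0,"jaw":1},
    {"dx":-22,"dy":10,"dz":0,"roll":0,"jaw":1},
    {"dx":-20,"dy":10,"dz":0,"roll":0,"jaw":1},
    {"dx":0,"dy":15,"dz":0,"roll":0,"jaw":1},
    {"dx":0,"dy":15,"dz":0,"roll":0,"jaw":1},
    {"dx":0,"dy":6,"dz":0,"roll":0,"jaw":1},
    {"dx":0,"dy":0,"dz":0,"roll":0,"jaw":1}
  ]
}}

```text
time_s: 6.32
ee_pos: [0.5328, 0.031, 0.2193]
eef_rot: [-3.14, -0.0, 1.6]
force: [-0.8, 1.0, -0.5]
grip_width: 0.0079
grip_force: 20.0
```

>>> {"op": "send_rows", "data": {
  "rows": [
    {"dx":0,"dy":0,"dz":0,"roll":0,"jaw":1},
    {"dx":0,"dy":0,"dz":0,"roll":0,"jaw":1},
    {"dx":0,"dy":0,"dz":0,"roll":0,"jaw":1}
  ]
}}

```text
time_s: 6.57
ee_pos: [0.532, 0.0312, 0.2205]
eef_rot: [-3.141, 0.0, 1.601]
force: [-1.0, -0.0, -1.1]
grip_width: 0.0077
grip_force: 20.0
```

```bash
python3 held.py blue; python3 look.py b1
```

```text
cam [0.5296 0.1117 0.4004] n 8104
1 [-29.1503 -25.5168 -29.5831]
5 [-22.9202 -23.3781 -28.9839]
25 [  0.2703 -12.2704 -24.3042]
50 [21.9441 -0.1497 96.207 ]
75 [ 42.6748  13.0653 101.3624]
95 [ 57.9489  24.1051 102.6197]
99 [ 61.0013  26.2867 103.2528]
[0.5321 0.0311 0.2206] [3.1414 0.     1.6004]
```

View pics/b1.png

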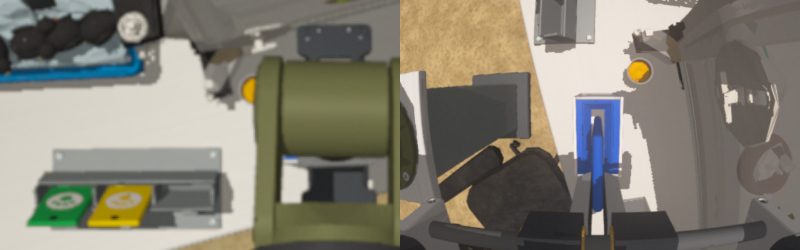

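The tag sits above the middle of the blue slot (wrist part, 597,125) and the lid is centred under the tool. Lowering gently.

>>> {"op": "send_rows", "data": {
  "rows": [
    {"dx":-3,"dy":0.5,"dz":0,"roll":0,"jaw":1},
    {"dx":0,"dy":0,"dz":10,"roll":0,"jaw":1},
    {"dx":0,"dy":0,"dz":8,"roll":0,"jaw":1},
    {"dx":0,"dy":0,"dz":6,"roll":0,"jaw":1},
    {"dx":0,"dy":0,"dz":6,"roll":0,"jaw":1},
    {"dx":0,"dy":0,"dz":6,"roll":0,"jaw":1},
    {"dx":0,"dy":0,"dz":0,"roll":0,"jaw":1}
  ]
}}

```text
time_s: 7.3
ee_pos: [0.5326, 0.028, 0.1829]
eef_rot: [-3.14, -0.0, 1.6]
force: [-0.9, 0.4, -1.2]
grip_width: 0.0078
grip_force: 20.0
```

>>> {"op": "send_rows", "data": {
  "rows": [
    {"dx":0,"dy":0,"dz":5,"roll":0,"jaw":1},
    {"dx":0,"dy":0,"dz":5,"roll":0,"jaw":1},
    {"dx":0,"dy":0,"dz":5,"roll":0,"jaw":1},
    {"dx":0,"dy":0,"dz":5,"roll":0,"jaw":1},
    {"dx":0,"dy":0,"dz":0,"roll":0,"jaw":1}
  ]
}}

```text
time_s: 7.72
ee_pos: [0.5327, 0.028, 0.1633]
eef_rot: [-3.14, -0.0, 1.6]
force: [-0.3, 0.9, -0.7]
grip_width: 0.0079
grip_force: 20.0
```

No contact, and the tag bottom is about 25 mm below the lid. Releasing.

>>> {"op": "send_rows", "data": {
  "rows": [
    {"dx":0,"dy":0,"dz":0,"roll":0,"jaw":0.4},
    {"dx":0,"dy":0,"dz":0,"roll":0,"jaw":0.4},
    {"dx":0,"dy":0,"dz":0,"roll":0,"jaw":0.4},
    {"dx":0,"dy":0,"dz":0,"roll":0,"jaw":0.4},
    {"dx":0,"dy":0,"dz":0,"roll":0,"jaw":0.4},
    {"dx":0,"dy":0,"dz":-20,"roll":0,"jaw":0.4},
    {"dx":0,"dy":0,"dz":-20,"roll":0,"jaw":0.4},
    {"dx":0,"dy":0,"dz":0,"roll":0,"jaw":0.4}
  ]
}}

```text
time_s: 8.38
ee_pos: [0.5344, 0.028, 0.2082]
eef_rot: [3.136, 0.0, 1.6]
force: [0.7, -0.0, 0.5]
grip_width: 0.0282
grip_force: 0.0
```

```bash
python3 look.py r1; python3 held.py blue
```

```text
cam [0.5307 0.1085 0.3847] n 7470
1 [-26.0653 -26.5462  76.4507]
5 [-22.9923 -24.6582  77.1873]
25 [ -2.8056 -15.2112  79.469 ]
50 [21.547   1.9422 83.9716]
75 [44.6844 14.2926 85.4472]
95 [61.8676 23.5778 99.6822]
99 [ 64.2602  25.478  101.0161]
[0.533 0.028 0.204] [-3.1413 -0.      1.6001]
```

View pics/r1.png

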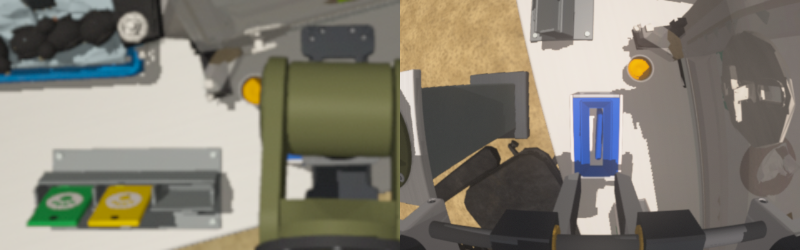

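The blue tag has dropped: only its top is visible in the slot (597,135), at z≈0.10, and the other tags are unmoved. On to the green tag.

>>> {"op": "send_rows", "data": {
  "rows": [
    {"dx":0,"dy":-26,"dz":0,"roll":1.3,"jaw":0.4},
    {"dx":0,"dy":-26,"dz":0,"roll":0,"jaw":0.4},
    {"dx":31,"dy":-26,"dz":0,"roll":0,"jaw":-0.5},
    {"dx":31,"dy":0,"dz":0,"roll":0,"jaw":-1},
    {"dx":31,"dy":0,"dz":0,"roll":0,"jaw":-1},
    {"dx":31,"dy":0,"dz":0,"roll":0,"jaw":-1},
    {"dx":31,"dy":0,"dz":0,"roll":0,"jaw":-1},
    {"dx":31,"dy":0,"dz":0,"roll":0,"jaw":-1},
    {"dx":31,"dy":0,"dz":0,"roll":0,"jaw":-1},
    {"dx":31,"dy":0,"dz":0,"roll":0,"jaw":-1},
    {"dx":31,"dy":0,"dz":0,"roll":0,"jaw":-1},
    {"dx":31,"dy":0,"dz":0,"roll":0,"jaw":-1}
  ]
}}

```text
time_s: 9.53
ee_pos: [0.4525, 0.3383, 0.2033]
eef_rot: [-3.14, 0.001, 1.578]
force: [0.8, -0.4, 0.4]
grip_width: 0.0914
grip_force: 0.0
```

>>> {"op": "send_rows", "data": {
  "rows": [
    {"dx":0,"dy":0,"dz":0,"roll":0,"jaw":-1},
    {"dx":0,"dy":0,"dz":0,"roll":0,"jaw":-1},
    {"dx":0,"dy":0,"dz":0,"roll":0,"jaw":-1}
  ]
}}

```text
time_s: 9.78
ee_pos: [0.4528, 0.3363, 0.2035]
eef_rot: [-3.14, 0.001, 1.578]
force: [0.1, -1.0, 0.5]
grip_width: 0.0939
grip_force: 0.0
```

>>> {"op": "send_rows", "data": {
  "rows": [
    {"dx":6.5,"dy":1.5,"dz":0,"roll":0,"jaw":-1},
    {"dx":0,"dy":0,"dz":20,"roll":0,"jaw":-1},
    {"dx":0,"dy":0,"dz":20,"roll":0,"jaw":-1},
    {"dx":0,"dy":0,"dz":20,"roll":0,"jaw":-1},
    {"dx":0,"dy":0,"dz":20,"roll":0,"jaw":-1},
    {"dx":0,"dy":0,"dz":14,"roll":0,"jaw":-1},
    {"dx":0,"dy":0,"dz":9,"roll":0,"jaw":-1},
    {"dx":0,"dy":0,"dz":0,"roll":0,"jaw":-1},
    {"dx":0,"dy":0,"dz":0,"roll":0,"jaw":-1}
  ]
}}

```text
time_s: 10.53
ee_pos: [0.4549, 0.3432, 0.1018]
eef_rot: [3.141, -0.0, 1.577]
force: [0.5, 0.4, 0.1]
grip_width: 0.094
grip_force: 0.0
```

>>> {"op": "send_rows", "data": {
  "rows": [
    {"dx":0,"dy":3,"dz":0,"roll":0,"jaw":-0.6},
    {"dx":0,"dy":3,"dz":0,"roll":0,"jaw":-0.3},
    {"dx":0,"dy":3,"dz":0,"roll":0,"jaw":0},
    {"dx":0,"dy":3,"dz":0,"roll":0,"jaw":0.2},
    {"dx":0,"dy":3,"dz":0,"roll":0,"jaw":0.4},
    {"dx":0,"dy":2,"dz":0,"roll":0,"jaw":0.6},
    {"dx":0,"dy":0,"dz":0,"roll":0,"jaw":0.8},
    {"dx":0,"dy":0,"dz":0,"roll":0,"jaw":1},
    {"dx":0,"dy":0,"dz":0,"roll":0,"jaw":1},
    {"dx":0,"dy":0,"dz":0,"roll":0,"jaw":1},
    {"dx":0,"dy":0,"dz":0,"roll":0,"jaw":1}
  ],
  "force": 15
}}

```text
time_s: 11.45
ee_pos: [0.4715, 0.3435, 0.1015]
eef_rot: [3.142, -0.0, 1.578]
force: [-0.2, 0.6, -0.0]
grip_width: 0.0238
grip_force: 0.0
```

>>> {"op": "send_rows", "data": {
  "rows": [
    {"dx":0,"dy":0,"dz":0,"roll":0,"jaw":1},
    {"dx":0,"dy":0,"dz":0,"roll":0,"jaw":1},
    {"dx":0,"dy":0,"dz":0,"roll":0,"jaw":1},
    {"dx":0,"dy":0,"dz":0,"roll":0,"jaw":1},
    {"dx":0,"dy":0,"dz":0,"roll":0,"jaw":1}
  ]
}}

```text
time_s: 11.87
ee_pos: [0.4713, 0.3435, 0.1015]
eef_rot: [-3.141, 0.0, 1.578]
force: [-2.6, -0.5, 1.4]
grip_width: 0.0076
grip_force: 15.0
```

>>> {"op": "send_rows", "data": {
  "rows": [
    {"dx":0,"dy":0,"dz":-5,"roll":0,"jaw":1},
    {"dx":0,"dy":0,"dz":-8,"roll":0,"jaw":1},
    {"dx":0,"dy":0,"dz":-10,"roll":0,"jaw":1},
    {"dx":0,"dy":0,"dz":-12,"roll":0,"jaw":1},
    {"dx":0,"dy":0,"dz":-15,"roll":0,"jaw":1},
    {"dx":0,"dy":0,"dz":-15,"roll":0,"jaw":1},
    {"dx":0,"dy":0,"dz":-15,"roll":0,"jaw":1},
    {"dx":0,"dy":0,"dz":-15,"roll":0,"jaw":1},
    {"dx":0,"dy":0,"dz":-15,"roll":0,"jaw":1},
    {"dx":0,"dy":0,"dz":-18,"roll":0,"jaw":1},
    {"dx":0,"dy":0,"dz":0,"roll":0,"jaw":1},
    {"dx":0,"dy":0,"dz":0,"roll":0,"jaw":1}
  ],
  "force": 20
}}

```text
time_s: 12.87
ee_pos: [0.4719, 0.3436, 0.2308]
eef_rot: [3.139, -0.001, 1.577]
force: [-0.6, 0.8, -0.5]
grip_width: 0.0077
grip_force: 20.0
```

```bash
python3 held.py green
```

```text
cam [0.4709 0.424  0.4108] n 1903
1 [ -6.2719  -3.3344 -29.9433]
5 [ -3.2915  -3.0275 -29.7736]
25 [ 10.4764  -1.5572 -29.2294]
50 [ 25.2196   0.2517 -28.7598]
75 [ 38.6271   2.0166 -28.1404]
95 [ 48.8113   3.4404 -26.9813]
99 [ 50.594    3.7792 -25.9797]
[0.4716 0.3434 0.2295] [ 3.1411 -0.0002  1.5774]
```

>>> {"op": "send_rows", "data": {
  "rows": [
    {"dx":-20,"dy":0,"dz":0,"roll":0,"jaw":1},
    {"dx":-30,"dy":0,"dz":0,"roll":0,"jaw":1},
    {"dx":-30,"dy":0,"dz":0,"roll":0,"jaw":1},
    {"dx":-30,"dy":0,"dz":0,"roll":0,"jaw":1},
    {"dx":-30,"dy":0,"dz":0,"roll":0,"jaw":1},
    {"dx":-30,"dy":0,"dz":0,"roll":0,"jaw":1},
    {"dx":-30,"dy":0,"dz":0,"roll":0,"jaw":1},
    {"dx":-30,"dy":0,"dz":0,"roll":0,"jaw":1},
    {"dx":-30,"dy":0,"dz":0,"roll":0,"jaw":1},
    {"dx":-30,"dy":0,"dz":0,"roll":0,"jaw":1},
    {"dx":-30,"dy":0,"dz":0,"roll":0,"jaw":1},
    {"dx":-30,"dy":0,"dz":0,"roll":0,"jaw":1}
  ]
}}

```text
time_s: 13.92
ee_pos: [0.4733, -0.0079, 0.2286]
eef_rot: [-3.14, -0.0, 1.577]
force: [1.0, -0.2, 0.1]
grip_width: 0.0079
grip_force: 20.0
```

>>> {"op": "send_rows", "data": {
  "rows": [
    {"dx":-30,"dy":0,"dz":0,"roll":0,"jaw":1},
    {"dx":-30,"dy":0,"dz":0,"roll":0,"jaw":1},
    {"dx":-30,"dy":0,"dz":0,"roll":0,"jaw":1},
    {"dx":-30,"dy":0,"dz":0,"roll":0,"jaw":1},
    {"dx":-30,"dy":0,"dz":0,"roll":0,"jaw":1},
    {"dx":-17,"dy":0,"dz":0,"roll":-5,"jaw":1},
    {"dx":0,"dy":0,"dz":0,"roll":-4.7,"jaw":1},
    {"dx":0,"dy":0,"dz":0,"roll":0,"jaw":1},
    {"dx":0,"dy":0,"dz":0,"roll":0,"jaw":1},
    {"dx":0,"dy":0,"dz":0,"roll":0,"jaw":1}
  ]
}}

```text
time_s: 14.75
ee_pos: [0.4749, -0.173, 0.2291]
eef_rot: [-3.141, -0.0, 1.745]
force: [0.3, -0.1, -0.5]
grip_width: 0.0077
grip_force: 20.0
```

>>> {"op": "send_rows", "data": {
  "rows": [
    {"dx":-3,"dy":16,"dz":0,"roll":0,"jaw":1},
    {"dx":-3,"dy":16,"dz":0,"roll":0,"jaw":1},
    {"dx":-3,"dy":16,"dz":0,"roll":0,"jaw":1},
    {"dx":-3,"dy":16,"dz":0,"roll":0,"jaw":1},
    {"dx":-3,"dy":16,"dz":0,"roll":0,"jaw":1},
    {"dx":-3,"dy":16,"dz":0,"roll":0,"jaw":1},
    {"dx":-3,"dy":16,"dz":0,"roll":0,"jaw":1},
    {"dx":-3,"dy":14,"dz":0,"roll":0,"jaw":1},
    {"dx":0,"dy":5,"dz":0,"roll":0,"jaw":1},
    {"dx":0,"dy":0,"dz":0,"roll":0,"jaw":1},
    {"dx":0,"dy":0,"dz":0,"roll":0,"jaw":1}
  ]
}}

```text
time_s: 15.67
ee_pos: [0.6078, -0.1737, 0.2292]
eef_rot: [-3.141, -0.0, 1.747]
force: [-0.4, 0.1, 0.0]
grip_width: 0.0077
grip_force: 20.0
```

```bash
python3 held.py green; python3 look.py b2
```

```text
cam [ 0.5938 -0.0944  0.4091] n 7160
1 [-22.1305 -21.9972 -28.556 ]
5 [-16.9437 -20.1003 -27.9522]
25 [  5.0604  -8.302  -25.9991]
50 [ 28.1466   1.4361 105.1752]
75 [ 48.1505  17.3765 110.2842]
95 [ 65.6284  27.6239 111.4419]
99 [ 68.4874  29.7002 112.0531]
[ 0.6076 -0.1739  0.2294] [-3.1413 -0.0001  1.7464]
```

View w_b2.png

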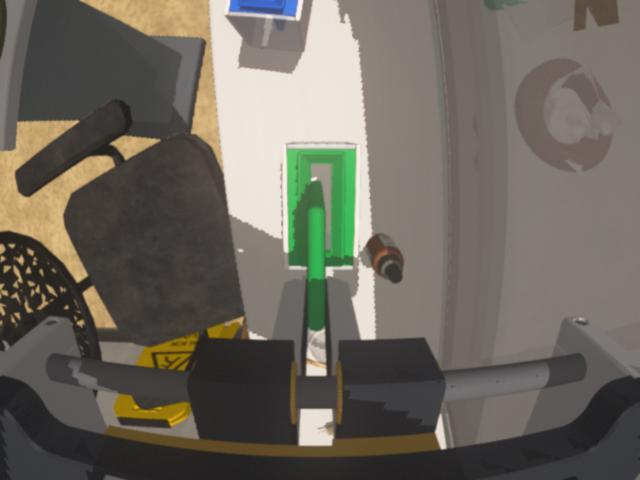

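The wrist picture shows the green tag (317,200) over the slot (321,205). The lid centre is about 4 mm to tool +y, the dropper at (385,255) is clear, and the door edge (440) lies beyond the gripper. I'll shift slightly and lower.

>>> {"op": "send_rows", "data": {
  "rows": [
    {"dx":1,"dy":1.8,"dz":0,"roll":0,"jaw":1},
    {"dx":0,"dy":0,"dz":10,"roll":0,"jaw":1},
    {"dx":0,"dy":0,"dz":8,"roll":0,"jaw":1},
    {"dx":0,"dy":0,"dz":8,"roll":0,"jaw":1},
    {"dx":0,"dy":0,"dz":6,"roll":0,"jaw":1},
    {"dx":0,"dy":0,"dz":6,"roll":0,"jaw":1},
    {"dx":0,"dy":0,"dz":0,"roll":0,"jaw":1}
  ]
}}

```text
time_s: 16.4
ee_pos: [0.6093, -0.1728, 0.1897]
eef_rot: [-3.14, -0.001, 1.747]
force: [-0.7, 0.6, -0.1]
grip_width: 0.008
grip_force: 20.0
```

>>> {"op": "send_rows", "data": {
  "rows": [
    {"dx":0,"dy":0,"dz":4,"roll":0,"jaw":1},
    {"dx":0,"dy":0,"dz":4,"roll":0,"jaw":1},
    {"dx":0,"dy":0,"dz":3,"roll":0,"jaw":1},
    {"dx":0,"dy":0,"dz":0,"roll":0,"jaw":1}
  ]
}}

```text
time_s: 16.73
ee_pos: [0.6096, -0.1728, 0.1797]
eef_rot: [-3.141, -0.0, 1.747]
force: [-1.1, 0.6, -0.6]
grip_width: 0.0078
grip_force: 20.0
```

>>> {"op": "send_rows", "data": {
  "rows": [
    {"dx":0,"dy":0,"dz":2,"roll":0,"jaw":1},
    {"dx":0,"dy":0,"dz":0,"roll":0,"jaw":0.6},
    {"dx":0,"dy":0,"dz":0,"roll":0,"jaw":0.6},
    {"dx":0,"dy":0,"dz":0,"roll":0,"jaw":0.6},
    {"dx":0,"dy":0,"dz":0,"roll":0,"jaw":0.6},
    {"dx":0,"dy":0,"dz":0,"roll":0,"jaw":0.6},
    {"dx":0,"dy":0,"dz":0,"roll":0,"jaw":0.6},
    {"dx":0,"dy":0,"dz":-15,"roll":0,"jaw":0.6},
    {"dx":0,"dy":0,"dz":-20,"roll":0,"jaw":0.6},
    {"dx":0,"dy":0,"dz":-20,"roll":0,"jaw":0.6},
    {"dx":0,"dy":0,"dz":0,"roll":0,"jaw":0.6}
  ]
}}

```text
time_s: 17.65
ee_pos: [0.6108, -0.1732, 0.2377]
eef_rot: [3.136, 0.003, 1.747]
force: [0.2, -0.6, 0.6]
grip_width: 0.0187
grip_force: 0.0
```

>>> {"op": "send_rows", "data": {
  "rows": [
    {"dx":0,"dy":-20,"dz":0,"roll":0,"jaw":0.6},
    {"dx":0,"dy":-30,"dz":0,"roll":0,"jaw":0.6},
    {"dx":0,"dy":-30,"dz":0,"roll":0,"jaw":0.6},
    {"dx":0,"dy":-30,"dz":0,"roll":0,"jaw":0.6},
    {"dx":0,"dy":-30,"dz":0,"roll":0,"jaw":0.6},
    {"dx":0,"dy":-30,"dz":0,"roll":0,"jaw":0.6},
    {"dx":0,"dy":0,"dz":0,"roll":0,"jaw":0.6},
    {"dx":0,"dy":0,"dz":0,"roll":0,"jaw":0.6}
  ]
}}

```text
time_s: 18.32
ee_pos: [0.4417, -0.2029, 0.2335]
eef_rot: [3.141, 0.0, 1.745]
force: [0.5, -0.1, 0.1]
grip_width: 0.0187
grip_force: 0.0
```

Run:
```python
from h import *
b=cam('top');w=cam('wrist')
cv2.imwrite('pics/end.png',np.hstack([cv2.resize(b['frame'][180:330,110:510],(500,188)),cv2.resize(w['frame'][:400],(300,188))])[...,::-1])
P=cloud(b); hsv=cv2.cvtColor(b['frame'],cv2.COLOR_RGB2HSV)
for n,h,box in(('blue',(108,125),(255,235,345,290)),('green',(50,75),(365,195,445,255)),('yellow',(20,32),(120,280,245,322))):
    u0,v0,u1,v1=box; k=cv2.inRange(hsv,(h[0],110,30),(h[1],255,255))[v0:v1,u0:u1]>0; z=P[v0:v1,u0:u1][k]
    print(n,k.sum(),z[:,2].max(),((z[:,2]<.11)&(z[:,2]>.06)).sum(),z[z[:,2]>.06].mean(0))
```

```text
blue 348 nan 73 [0.53461174 0.04612924 0.11596733]
green 1019 nan 130 [ 0.60781704 -0.15244991  0.11967166]
yellow 612 nan 262 [0.44166002 0.28835798 0.10068347]
```

View pics/end.png

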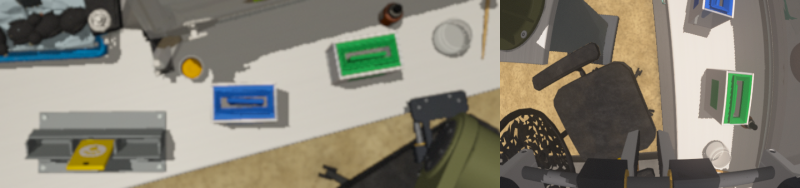

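Both tags stand inside their boxes, with their top edges at z≈0.10 in the slots (243,102) and (365,55). Yellow, jar and dropper are unmoved.

```bash
python3 -c "
from station import *
print(hand_in())"
```

```text
the job is handed in; nothing more can be done
None
```

I posted the blue and green tags into their own boxes and handed the job in at about 18 s; the final picture showed both inside and yellow, jar and dropper unmoved, but hand-in returned no verdict.

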